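# Set up the figurine decorating spindle

### The job

Set up the decorating spindle for the next figurine: take the tall white sleeve from the wooden tray and slide it, collar end down, over the upright shaft until it sits fully home on the round steel shoulder, lowering it gently in the gripper rather than letting it drop. Then turn the speed dial on the sloped control box so that its pointer stands at the one long thick mark. Leave everything else standing where it is.

Things in the scene. Friction and masses are not known exactly. Their poses are not given: they have to be found in the camera images.
- sleeve: The tall sleeve: a plain white plastic tube, 80 mm high, 52 mm outside diameter, through bore 32 mm, with a 66 mm wide, 10 mm thick collar round its foot. It starts upright, collar down, on the floor of the wooden tray (8 mm above the table; the tray's rim is 22 mm above the table). Mass about 0.2 kg. Origin: centre of the underside; z along the bore, up.
- short_sleeve: A sleeve of the same diameters and collar but only 45 mm high, also standing on the tray; leave it alone. Origin: centre of the underside, z up.
- spindle: The decorating spindle, fixed to the table: a grey motor box 140 x 140 mm, 50 mm high; on it a dark steel shoulder disc of 94 mm diameter whose flat top is 70 mm above the table; from its middle rises the steel shaft, 28 mm diameter, up to 130 mm above the table, then a cone that narrows to 14 mm diameter at 142 mm. The shaft does not turn. Origin: centre of the underside, z up.
- shaft_foot (a point): On the shaft's axis at the shoulder's top face, 70 mm above the table: where the centre of the tall sleeve's underside must come to rest. z up.
- shaft_top (a point): Centre of the shaft's tip, 142 mm above the table. z up.
- console: The speed control box, fixed to the table: grey, 160 x 160 mm, with a flat panel that slopes at 35 degrees, 30 mm high at the front edge and 142 mm at the rear edge; at yaw 0 the low front edge faces the robot (-x). In the middle of the panel is a round scale plate with the dial. Origin: centre of the underside, z up.
- dial_grip (a point): On the dial's axis, 40 mm above the scale plate: TCP here to grip the bar (60 mm long, 14 mm wide, from 15 to 49 mm above the plate; the disc's face is at 15 mm). Does not turn with the dial: z is the dial's axis, out of the panel (35 degrees from vertical, leaning to the box's front), x straight up the slope, y level, to the left seen from the front.
- dial (a joint): Angle q of the speed dial, 0 to 2.7 rad, clockwise as seen looking onto the panel. Black disc, 64 mm diameter, with a straight grip bar across it; a white line on the bar and a black nose beyond the disc mark the pointer end. It points along (-cos(q+pi/4), sin(q+pi/4)) in x, y of point dial_grip. Ticks every 0.3 rad; the long thick mark is at q = 1.5. It stays where it is left.
- long_mark (a point): Middle of the long thick mark on the scale plate (at dial angle 1.5 rad, 57.5 mm from the axis). Axes as point dial_grip.
- cat_a: White porcelain cat figurine a on the tray, 105 mm high, 52 mm across. Origin: centre of the underside, z up.
- cat_b: White porcelain cat figurine b, the same, also on the tray.
- glaze_jar: Closed glass glaze jar, 60 mm diameter, 70 mm high, standing at the back. Origin: centre of the underside, z up.
- dish: White porcelain mixing dish, 90 mm diameter, 35 mm high, at the back. Origin: centre of the underside, z up.
- brush_pot: Glass pot with brushes, 76 mm diameter, 90 mm high, the brushes to 195 mm. Origin: centre of the underside, z up.
- brush: Flat brush with a wooden handle lying on the table in front, 180 mm long, about 45 mm wide at the bristles, 20 mm thick. Origin: at its middle, on its underside; x along the brush towards the bristles.
There are look-alikes about, which are no part of the job. Leave any pink look-alike of the spindle alone.

How it is judged:
On the way, in this order (a step that is already met when the one before it is completed fails the run):
1. The tall sleeve is round the shaft, on its way down, held in the gripper (horizontal distance between sleeve and shaft_foot below 0.006 m and z of sleeve in the frame of shaft_foot between 0.008 and 0.055 m and angle between sleeve's own z axis and vertical below 0.15 rad and contact force between the fingers and sleeve above 0.5 N), for 0.05 s.
2. The tall sleeve sits fully home on the shoulder (horizontal distance between sleeve and shaft_foot below 0.005 m and z of sleeve in the frame of shaft_foot between -0.004 and 0.004 m and angle between sleeve's own z axis and vertical below 0.08 rad), for 0.2 s.
3. The dial's pointer stands at the long mark (value of joint dial between 1.4 and 1.6 rad), for 0.2 s.
At the end, for the whole second after the job is handed in: The tall sleeve stands at rest round the shaft, upright within 0.08 rad, its underside within 4 mm of the shoulder's face and its axis within 5 mm of the shaft's, and the dial is at rest within 0.1 rad of the long mark (1.4 to 1.6 rad) (all of step 2 and all of step 3 and linear speed of sleeve below 0.02 m/s and angular speed of sleeve below 0.2 rad/s and velocity of joint dial between -0.05 and 0.05 rad/s); the robot touches nothing.
It fails at once if the short sleeve is pushed more than 30 mm from its place or tipped over (distance of short_sleeve from where it was at the start of the episode above 0.03 m or angle between short_sleeve's own z axis and vertical above 0.5 rad).
It fails at once if a figurine on the tray is pushed more than 30 mm from its place or tipped over (distance of any of cat_a, cat_b from where it was at the start of the episode above 0.03 m or angle between any of cat_a, cat_b's own z axis and vertical above 0.5 rad).
It fails at once if the glaze jar, the dish or the brush pot is pushed more than 30 mm from its place or tipped over (distance of any of glaze_jar, dish, brush_pot from where it was at the start of the episode above 0.03 m or angle between any of glaze_jar, dish, brush_pot's own z axis and vertical above 0.5 rad).
It fails at once if the brush is pushed more than 40 mm from its place (distance of brush from where it was at the start of the episode above 0.04 m).
It fails at once if the tall sleeve is dropped or slammed down the shaft (faster than 0.5 m/s while round the shaft) (horizontal distance between sleeve and shaft_foot below 0.02 m and z of sleeve in the frame of shaft_foot below 0.072 m and linear speed of sleeve above 0.5 m/s).
It also fails if it takes over 61 s, if anything falls off the work surface, if the arm or the gripper's body presses on something with over 40 N, if the wrist force passes 120 N, or if a joint passes its speed limit or range.

### The arm

A 6-joint arm with a two-finger parallel gripper is mounted at the origin on the work surface. World frame = base frame: x ahead of the robot, y to its left, z up, the work surface at z = 0. Lengths are in m, angles in rad, forces in N, time in s.
With the tool pointing down it reaches from about 0.35 to 0.975 m from the base axis. Payload 7.1 kg.
Tool frame: the origin (TCP) lies between the finger pads, 19 mm behind the fingertips; this is the grasp point; z points along the fingers, y is the line along which they close (so a half turn about z gives the same grasp; the last joint's range is limited). The gripper opens to 88 mm and grips with 3 to 60 N. Pads are 20 mm wide; open, the fingers measure 115 mm over their backs; the gripper's body (75 mm by 178 mm) begins 61 mm behind the grasp point.
Start: joints at [1.315, 0.423, 1.63, -0, 1.089, -0.019], TCP at [0.147, 0.608, 0.241] pointing down, gripper open.
Joint ranges: [-3, 3], [-0.9, 2.11], [0.09, 2.58], [-1.31, 4.45], [0.11, 2.69], [-2.54, 2.54]. Speed limits (rad/s): [2.39, 2.39, 3.01, 3.14, 3.14, 3.14].

### API

Orientations are given as a unit quaternion [w, x, y, z].
In Python, from plant import env gives the robot as it stands. The module is installed in compiled form; this text tells all that it offers.
- The arm moves only by the tool apply_moves, never from a script. Its argument "increments" is a list of rows, each an object with "slide": the shift along the tool's x, y, z in units of 250 mm (1.0 is 250 mm), a list of three; "turn": the turn, a rotation vector about the tool's x, y, z in units of pi rad (1.0 is pi rad), a list of three; "hand": the finger opening in mm, from 0 to 87.8. In form: [{"slide": [x, y, z], "turn": [wx, wy, wz], "hand": hand}, ...]. A call has 1 to 10 rows; each row is the pose to reach, as a shift and turn from the pose commanded when the call began, along the tool's axes at that moment, turning the shorter way round; what a row does not reach only later rows make up. A row lasts 1/12 s, in which the tool goes at most 41.7 mm and 7.16 degrees, less where a joint would pass 70% of its speed; a pose out of reach is approached as far as the arm can. A call with a number of a shift or a turn outside -1 to 1 is refused whole. A call with a gripper value outside its range is refused whole. The fingers move at their own pace and stop on an object; "squeeze" is the grip in N (left out, the last holds). Time passes only in rows, so rows that repeat a pose let the fingers close. It gives the time, the measured TCP pose, the force, the opening and the grip force at its end, in the units of the state.
- env.get_state(): the state, without advancing time (a new reading comes with each control period).
- env.read_camera(name): name is "side" or "top"; returns a dict with "color" (480x640x3 uint8, red, green, blue), "fx", "fy", "cx", "cy" (pixels), "k1" (the pictures are not rectified: a ray, as slopes to the right and down, at radius r is drawn at 1 + k1 r^2 times it, then the intrinsics apply), "R" (3x3) and "t" (3): a world point X has camera coordinates R X + t. Camera axes: x right, y down, z forward; pixel columns grow to the right and rows downward; lengths in m; the calibration is good to about 2 mm. A picture is of the moment at which its call begins. There is no depth.
- env.sign_off(): hands the job in; it is judged then, once.
Trained networks look in a picture, given as the dict that the camera call returned (one of the last four; its "shot" number tells which), for a name from the list of things; names that differ only in an ending like _2 or _b are one class to them, and where a whole thing is asked for, a point or a joint stands for the part that bears it (a point fixed in the world has none). Each returns a list of dicts, best first, with "p" (0 to 1); they miss things now and then, are a little off and sometimes report something else, mostly with a low value. They report only what shows in the picture. A call takes as long as a camera call. They do not tell look-alikes from the thing itself.
- env.spot_in(query, picture): "rect" ([left, top, right, bottom] in pixels, round what is visible of it).
- env.trace(query, picture): "pixels" (480x640 bool, what is visible of it) and "rect" ([left, top, right, bottom] in pixels, round what is visible of it).
The state is a dict: "time_s": time; "joint_pos": joint angles; "joint_vel": joint speeds; "joint_torque": joint torques, N m; "position": TCP position; "orientation": TCP orientation; "contact_force": force on the tool from outside, world axes, zero at the start; "ft_torque": the same for the moment, N m; "finger_gap": finger opening in m; "finger_force": force on a finger pad.
Only numpy, scipy, OpenCV 4.12 (cv2) and the standard library are available. Lean on these libraries where they do the work, as an engineer would, in place of code of your own. Each camera call takes 0.05 s, during which the arm holds its last target. There are 200 camera calls.

## Working session

There is one attempt and no reset: what is moved stays moved. The work goes in short steps, Python scripts to look and compute and a tool call to move; the robot and the scene stay as the last step left them, time stands still between calls to the robot, and variables do not carry over. Pictures are saved under pics/ and viewed, at most 10 in all, crops included, and the job is handed in when it is done.

Besides the shell and the picture viewer there is one more tool, called after ">>>" as a command line: name --argument value ..., lists and objects as JSON in quotes. apply_moves: Moves the arm, as the interface text tells. Its arguments: {"type":"object","properties":{"increments":{"type":"array"},"squeeze":{"type":"number"}},"required":["increments"]}

```bash
mkdir -p pics
cat > h.py <<'E'
import numpy as np, cv2
from plant import env
def K(p): return np.array([[p["fx"],0,p["cx"]],[0,p["fy"],p["cy"]],[0,0,1.]]), np.array([p["k1"],0,0,0,0.])
def proj(p,X):
    # slopes distorted 1+k1 r^2
    k,d=K(p); c=np.asarray(X,float).reshape(-1,3)@np.array(p["R"]).T+np.array(p["t"])
    return cv2.projectPoints(c,np.zeros(3),np.zeros(3),k,d)[0].reshape(-1,2)
def ray(p,uv):
    k,d=K(p); s=cv2.undistortPoints(np.array(uv,float).reshape(-1,1,2),k,d).reshape(-1,2)
    R=np.array(p["R"]); D=np.c_[s,np.ones(len(s))]@R; return -R.T@np.array(p["t"]),D/np.linalg.norm(D,axis=1)[:,None]
def atz(p,uv,z):
    o,D=ray(p,uv); return o+D*((z-o[2])/D[:,2])[:,None]
def save(p,n,crop=None,s=1):
    im=cv2.cvtColor(p["color"],cv2.COLOR_RGB2BGR)
    if crop: im=im[crop[1]:crop[3],crop[0]:crop[2]]
    cv2.imwrite("pics/"+n,cv2.resize(im,None,fx=s,fy=s,interpolation=cv2.INTER_CUBIC))
E
python3 - <<'E'
from h import *
import pickle
P={}
for n in("side","top"):
    p=env.read_camera(n);P[n]=p;save(p,n+"0.png")
    print(n,p["fx"],p["k1"],"cam at",-np.array(p["R"]).T@np.array(p["t"]))
    for q in["sleeve","short_sleeve","spindle","console","dial","cat_a","glaze_jar","dish","brush_pot","brush","long_mark"]:
        try: print(q,[(round(d["p"],2),np.round(d["rect"]).tolist()) for d in env.spot_in(q,p)][:4])
        except Exception as e: print(q,e)
pickle.dump(P,open("P.pkl","wb"))
E
```

```text
side 581.1158183663351 0.06504719121932094 cam at [-0.18134064 -0.91306897  1.06327877]
sleeve [(0.95, [344.0, 245.0, 366.0, 280.0]), (0.27, [225.0, 257.0, 245.0, 302.0])]
short_sleeve [(0.74, [305.0, 278.0, 329.0, 305.0])]
spindle [(0.76, [308.0, 366.0, 399.0, 451.0]), (0.72, [371.0, 312.0, 452.0, 382.0]), (0.52, [264.0, 200.0, 304.0, 245.0])]
console [(0.66, [249.0, 187.0, 325.0, 270.0])]
dial [(0.83, [265.0, 212.0, 289.0, 232.0])]
cat_a [(0.73, [311.0, 244.0, 328.0, 282.0]), (0.57, [339.0, 270.0, 364.0, 306.0]), (0.39, [263.0, 203.0, 305.0, 242.0])]
glaze_jar [(0.77, [341.0, 206.0, 363.0, 232.0])]
dish [(0.58, [411.0, 266.0, 447.0, 288.0])]
brush_pot [(0.91, [232.0, 155.0, 264.0, 219.0])]
brush [(0.61, [226.0, 257.0, 243.0, 300.0])]
long_mark [(0.61, [262.0, 202.0, 304.0, 242.0])]
top 449.49762104510603 -0.1027162792670067 cam at [0.36897509 0.09084568 1.17377649]
sleeve [(0.72, [322.0, 202.0, 345.0, 234.0]), (0.56, [302.0, 241.0, 326.0, 262.0])]
short_sleeve [(0.42, [420.0, 224.0, 477.0, 281.0])]
spindle [(0.97, [420.0, 225.0, 479.0, 278.0]), (0.79, [430.0, 307.0, 495.0, 365.0]), (0.34, [260.0, 145.0, 281.0, 181.0])]
console [(0.56, [200.0, 199.0, 268.0, 278.0])]
dial [(0.8, [220.0, 229.0, 250.0, 254.0])]
cat_a [(0.78, [349.0, 237.0, 369.0, 253.0]), (0.54, [301.0, 239.0, 321.0, 262.0])]
glaze_jar [(0.97, [259.0, 147.0, 279.0, 178.0]), (0.74, [324.0, 202.0, 344.0, 232.0]), (0.17, [321.0, 260.0, 348.0, 284.0])]
dish [(0.95, [372.0, 157.0, 409.0, 188.0])]
brush_pot [(0.57, [128.0, 208.0, 179.0, 249.0])]
brush [(0.97, [225.0, 296.0, 282.0, 345.0]), (0.69, [419.0, 223.0, 478.0, 280.0])]
long_mark [(0.85, [211.0, 211.0, 263.0, 264.0])]
```

View pics/side0.png

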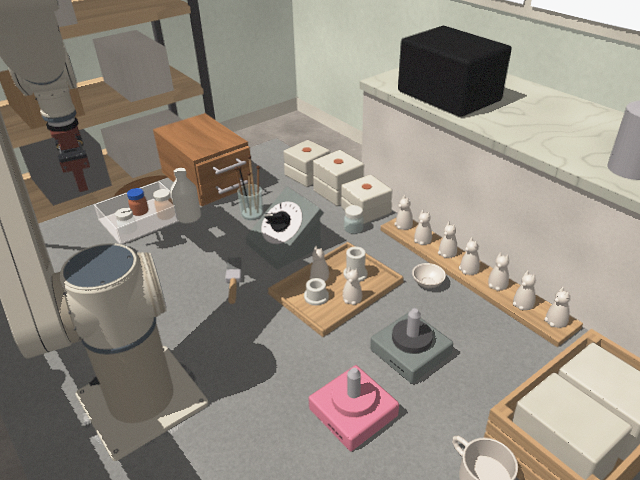

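View pics/top0.png

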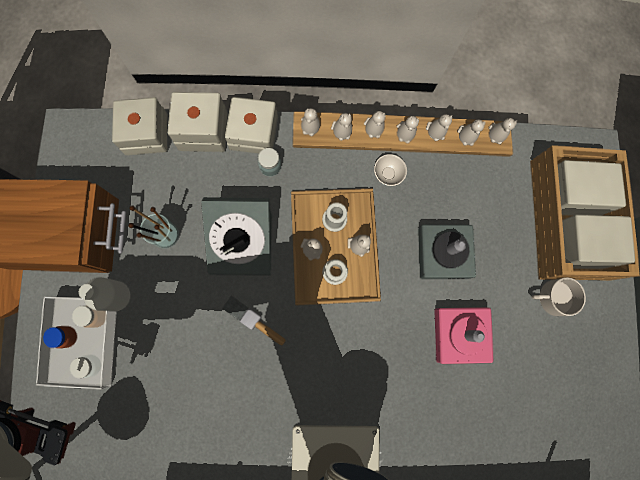

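The side view shows the tall sleeve at (355,262), the short one at (316,291), two cats at (319,265) and (351,287), the grey spindle at (413,340) with the pink look-alike at (354,405), and the console dial at (280,220). In the top view these are the tall sleeve at (335,216), the short one at (336,271), the grey spindle at (447,249) and the dial at (236,241).

Candidates for the sleeve (side pixels): the tall one at (355,262), the short one at (316,291), and the white cats at (351,287) and (319,265). I choose (355,262). For the spindle: grey (413,340) or pink (354,405). I choose grey.

```bash
cat > fit.py <<'E'
from h import *
from scipy.optimize import minimize
S=4
a=np.linspace(0,2*np.pi,48,endpoint=False)
def frus(r0,r1,z0,z1): return np.r_[np.c_[r0*np.cos(a),r0*np.sin(a),0*a+z0],np.c_[r1*np.cos(a),r1*np.sin(a),0*a+z1]]
def box(w,z0,z1): return np.array([[i*w/2,j*w/2,z] for i in(-1,1) for j in(-1,1) for z in(z0,z1)])
SLEEVE=[frus(.033,.033,0,.01),frus(.026,.026,.01,.08)]
SPIN=[box(.14,0,.05),frus(.047,.047,.05,.07),frus(.014,.014,.07,.13),frus(.014,.007,.13,.142)]
def rot(w): c,s=np.cos(w),np.sin(w); return np.array([[c,-s,0],[s,c,0],[0,0,1]])
def render(p,parts,x,y,z,yaw=0):
    m=np.zeros((480*S,640*S),np.uint8)
    for q in parts:
        u=(proj(p,q@rot(yaw).T+[x,y,z])+.5)*S-.5
        cv2.fillConvexPoly(m,cv2.convexHull(np.round(u*16).astype(np.int32)),1,shift=4)
    return m
def fit(parts,obs,x0,yaw=False):
    big=[(p,cv2.resize(m.astype(np.uint8),None,fx=S,fy=S,interpolation=cv2.INTER_NEAREST)) for p,m in obs]
    def cost(v):
        c=0
        for p,m in big:
            r=render(p,parts,*v); c-= (r&m).sum()/max(1,(r|m).sum())
        return c/len(big)
    n=len(x0); sim=np.r_[[x0],[np.array(x0)+np.eye(n)[i]*(.01 if i<3 else .1) for i in range(n)]]
    r=minimize(cost,x0,method="Nelder-Mead",options=dict(initial_simplex=sim,xatol=2e-4,fatol=1e-4))
    return r.x,-r.fun
E
python3 - <<'E'
from fit import *
ps=env.read_camera("side");pt=env.read_camera("top")
def pick(q,p,c):
    L=[(d["p"],d["rect"],d["pixels"]) for d in env.trace(q,p)]
    L=[l for l in L if l[1][0]-3<=c[0]<=l[1][2]+3 and l[1][1]-3<=c[1]<=l[1][3]+3]
    print(q,[(round(l[0],2),np.round(l[1])) for l in L]); return L[0][2] if L else None
out={}
for name,q,parts,cs,ct,z,yaw in[("sleeve","sleeve",SLEEVE,(355,262),(335,216),.05,0),("spindle","spindle",SPIN,(413,345),(447,249),.08,1),("pink","spindle",SPIN,(354,405),(465,335),.08,1),("short","short_sleeve",None,(316,291),(336,271),.03,0)]:
    ms,mt=pick(q,ps,cs),pick(q,pt,ct)
    x0=atz(pt,[ct],z)[0]; print(name,"approx",x0)
    if parts is None: continue
    obs=[(p,m) for p,m in((ps,ms),(pt,mt)) if m is not None]
    v=[x0[0],x0[1],0.]+([0.] if yaw else [])
    for o in (obs,)+tuple([k] for k in obs):
        if len(o)==1:
            parts1=parts
        r=fit(parts,o,v); print(name,len(o),np.round(r[0],4),round(r[1],3))
# overlay crops
def over(p,crop,s,pts):
    im=cv2.cvtColor(p["color"],cv2.COLOR_RGB2BGR)[crop[1]:crop[3],crop[0]:crop[2]]
    return cv2.resize(im,None,fx=s,fy=s,interpolation=cv2.INTER_CUBIC)
A=over(ps,(300,235,400,310),4,0);B=over(pt,(290,185,390,260),4,0);C=over(ps,(240,190,340,265),4,0);D=over(pt,(190,195,290,270),4,0)
cv2.imwrite("pics/crop1.png",np.vstack([np.hstack([A,B]),np.hstack([C,D])]))
E
```

```text
sleeve [(0.79, array([345., 242., 364., 282.]))]
sleeve [(0.68, array([324., 201., 345., 233.]))]
sleeve approx [0.63844401 0.0115879  0.05      ]
sleeve 2 [0.6394 0.0118 0.0097] 0.833
sleeve 1 [ 0.662   0.0364 -0.0148] 0.75
sleeve 1 [0.6403 0.0114 0.0035] 0.951
spindle [(0.74, array([371., 312., 452., 382.]))]
spindle []
spindle approx [ 0.55462062 -0.26993801  0.08      ]
spindle 1 [ 0.6051 -0.2432 -0.064   0.0212] 0.969
spindle 1 [ 0.6051 -0.2432 -0.064   0.0212] 0.969
spindle [(0.9, array([307., 366., 399., 454.]))]
spindle [(0.81, array([431., 306., 491., 367.]))]
pink approx [ 0.34182763 -0.31018168  0.08      ]
pink 2 [ 0.3414 -0.3252 -0.0048  0.0225] 0.932
pink 1 [ 0.3649 -0.2986 -0.0476  0.0228] 0.979
pink 1 [ 0.3406 -0.3372 -0.0315  0.011 ] 0.974
short_sleeve []
short_sleeve [(0.72, array([320., 261., 350., 283.]))]
short approx [0.49871229 0.00572955 0.03      ]
```

View pics/crop1.png

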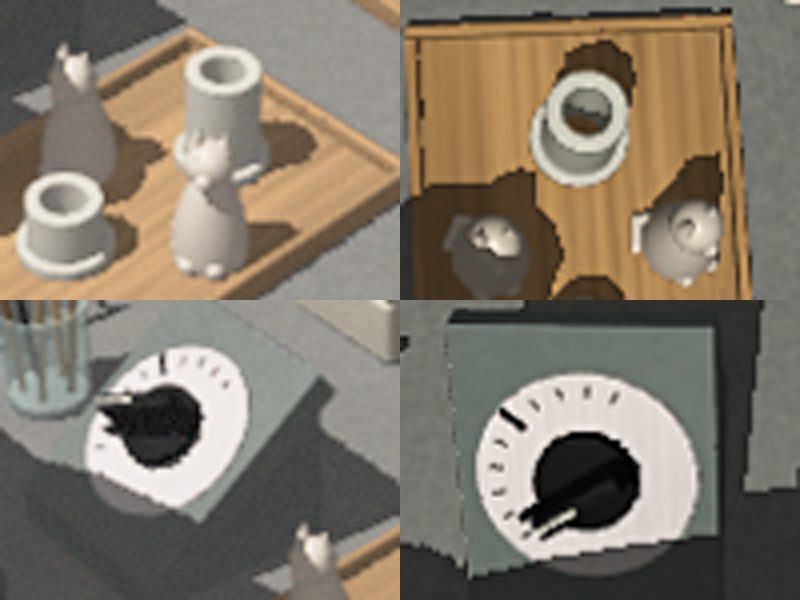

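The crop confirms the choice: the tall tube with its rim at side (356,252) and top (337,213), and a cat standing in front of its right foot. The dial pointer is at the lower left, about q≈0.3, and the long mark is at the upper left. Next I'll measure the spindle and console.

```bash
cat > m2.py <<'E'
from fit import *
ps=env.read_camera("side");pt=env.read_camera("top")
# sleeve rim triangulation
def tri(us,ut):
    (o1,d1),(o2,d2)=ray(ps,[us]),ray(pt,[ut]); d1,d2=d1[0],d2[0]
    s=np.linalg.lstsq(np.c_[d1,-d2],o2-o1,rcond=None)[0]; a,b=o1+s[0]*d1,o2+s[1]*d2
    return np.round((a+b)/2,4),round(np.linalg.norm(a-b),4)
print("rim",tri((355.6,252.3),(336.5,212.6)))
def pick(q,p,c):
    for d in env.trace(q,p):
        l=d["rect"]
        if l[0]-3<=c[0]<=l[2]+3 and l[1]-3<=c[1]<=l[3]+3: return d["pixels"]
def box2(q,p,c):
    return [np.round(d["rect"],1) for d in env.spot_in(q,p) if d["rect"][0]<=c[0]<=d["rect"][2] and d["rect"][1]<=c[1]<=d["rect"][3]]
CON=[np.array([[x,y,z] for y in(-.08,.08) for x,z in((-.08,0),(-.08,.03),(.08,0),(.08,.142))])]
for name,q,parts,cs,ct,z in[("spindle","spindle",SPIN,(413,345),(447,249),.08),("console","console",CON,(285,230),(236,241),.08)]:
    ms,mt=pick(q,ps,cs),pick(q,pt,ct)
    if mt is None:
        for k in range(5):
            pt2=env.read_camera("top"); mt=pick(q,pt2,ct)
            if mt is not None: break
    obs=[(p,m) for p,m in((ps,ms),(pt,mt)) if m is not None]
    x0=atz(pt,[ct],z)[0]; print(name,ms is not None,mt is not None)
    r=fit(parts,obs,[x0[0],x0[1],0,0]); print("all",np.round(r[0],4),round(r[1],3))
    for o in obs:
        r1=minimize(lambda v:-(lambda R,m:(R&m).sum()/(R|m).sum())(cv2.resize(render(o[0],parts,v[0],v[1],0,v[2]),(640,480),interpolation=cv2.INTER_AREA),o[1].astype(np.uint8)) if 0 else -fitc(o,parts,v),[r[0][0],r[0][1],r[0][3]],method="Nelder-Mead",options=dict(initial_simplex=r[0][[0,1,3]]+np.array([[0,0,0],[.01,0,0],[0,.01,0],[0,0,.1]]),xatol=2e-4)) if 0 else None
# dark dial blob and white plate in each view
import pickle; pickle.dump((ps,pt),open("P.pkl","wb"))
A=lambda p,c,s:cv2.resize(cv2.cvtColor(p["color"],cv2.COLOR_RGB2BGR)[c[1]:c[3],c[0]:c[2]],None,fx=s,fy=s,interpolation=cv2.INTER_CUBIC)
cv2.imwrite("pics/crop2.png",np.vstack([np.hstack([A(ps,(370,300,460,390),4),A(pt,(405,210,495,300),4)]),np.hstack([A(ps,(255,193,315,243),6),A(pt,(205,205,265,255),6)])[:,:720]]))
E
sed -i '/for o in obs:/,/if 0 else None$/d' m2.py
python3 m2.py
```

```text
rim (array([0.6376, 0.0108, 0.0898]), np.float64(0.0002))
spindle True True
all [ 0.5577 -0.284  -0.0016  0.0183] 0.907
console True True
all [0.5673 0.2567 0.0041 0.0038] 0.952
```

View pics/crop2.png

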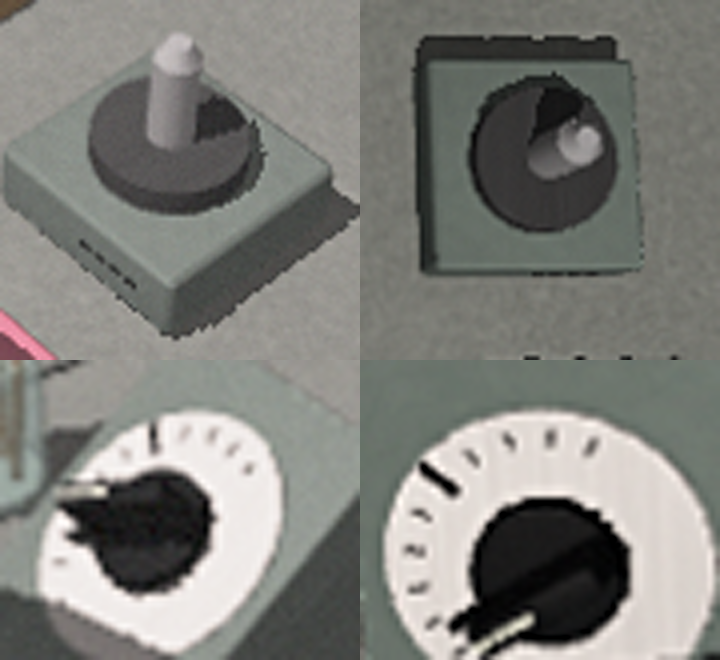

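```bash
cat > m3.py <<'E'
from fit import *
import pickle; ps,pt=pickle.load(open("P.pkl","rb"))
def px(c,s,o): return ((c[0]+.5)/s-.5+o[0],(c[1]+.5)/s-.5+o[1])
def tri(us,ut):
    (o1,d1),(o2,d2)=ray(ps,[us]),ray(pt,[ut]); d1,d2=d1[0],d2[0]
    s=np.linalg.lstsq(np.c_[d1,-d2],o2-o1,rcond=None)[0]; a,b=o1+s[0]*d1,o2+s[1]*d2
    return np.round((a+b)/2,4),round(np.linalg.norm(a-b),4)
print("tip",tri(px((177,39),4,(370,300)),px((223,138),4,(405,210))))
print("mark",tri(px((155,77),6,(255,193)),px((79,118),6,(205,205))))
C=np.array([.5673,.2567,.086]);X=np.array([.819,0,.574]);Y=np.array([0,1.,0]);Z=np.array([-.574,0,.819])
R=rot(.0038);X,Y,Z=R@X,R@Y,R@Z
def inv(us,ut): return tri(us,ut)[0]
m=C+57.5e-3*(-np.cos(1.5+np.pi/4)*X+np.sin(1.5+np.pi/4)*Y)+.004*Z
def P(X): return [np.round(proj(ps,X)[0],1),np.round(proj(pt,X)[0],1)]
print("mark pred",m,P(m),px((155,77),6,(255,193)),px((79,118),6,(205,205)))
print("disc centre",P(C+.019*Z),"obs top",px((190,210),6,(205,205)))
for q in(0,.15,.3,.45):
    d=-np.cos(q+np.pi/4)*X+np.sin(q+np.pi/4)*Y
    f=lambda Xp:[np.round((proj(ps,Xp)[0]-[255,193]+.5)*6-.5),np.round((proj(pt,Xp)[0]-[205,205]+.5)*6-.5)+[360,0]]
    print(q,"barend",f(C+.053*Z+.03*d),"line in",f(C+.053*Z+.01*d),"nose",f(C+.012*Z+.036*d))
# visual: rim & bbox checks of sleeve via projection
for n,X0 in(("rim",[.6395,.0117,.088]),("spin tip",[.5577,-.284,.142])): print(n,P(np.array(X0)))
print(env.get_state()["orientation"],env.get_state()["position"],env.get_state()["contact_force"])
E
python3 m3.py
```

```text
tip (array([ 0.5563, -0.2818,  0.1447]), np.float64(0.0003))
mark (array([0.5944, 0.2989, 0.1129]), np.float64(0.0021))
mark pred [0.59569925 0.3002411  0.11090473] [array([280.9, 205.5]), array([217.1, 224.2])] (280.4166666666667, 205.41666666666666) (217.75, 224.25)
disc centre [array([278.6, 219.5]), array([234.9, 241.4])] obs top (236.25, 239.58333333333334)
0 barend [array([ 53., 144.]), array([478., 305.])] line in [array([ 89., 134.]), array([512., 273.])] nose [array([ 89., 186.]), array([485., 269.])]
0.15 barend [array([ 54., 136.]), array([470., 297.])] line in [array([ 89., 131.]), array([509., 271.])] nose [array([ 90., 176.]), array([476., 260.])]
0.3 barend [array([ 56., 127.]), array([463., 288.])] line in [array([ 90., 128.]), array([507., 268.])] nose [array([ 92., 166.]), array([468., 249.])]
0.45 barend [array([ 60., 119.]), array([458., 279.])] line in [array([ 91., 125.]), array([505., 265.])] nose [array([ 96., 156.]), array([462., 238.])]
rim [array([356. , 252.4]), array([336.1, 212.1])]
spin tip [array([414.9, 310.5]), array([460.9, 243.7])]
[-1.03094706e-05  1.18117945e-01  9.92999572e-01 -2.06150037e-06] [0.14657684 0.60756456 0.24137997] [-0.69946399 -0.13143801  0.32770911]
```

Measured positions:

| Point | x (m) | y (m) | Check |
|---|---|---|---|
| Sleeve | 0.639 | 0.0115 | rim z 0.090, should be 0.088 |
| Shaft | 0.557 | -0.283 | tip z 0.1447, should be 0.142 |
| Console | 0.567 | 0.257 | yaw ≈ 0 |

These heights agree with the text to about 2 mm. Starting the approach.

```bash
cat > go.py <<'E'
import sys,numpy as np
from scipy.spatial.transform import Rotation as Ro
from plant import env
def need(p,Rt):
    s=env.get_state(); w,x,y,z=s["orientation"]; R=Ro.from_quat([x,y,z,w])
    print("pos",np.round(s["position"],4),"slide",np.round(R.inv().apply(np.array(p)-s["position"])/.25,3),"turn",np.round((R.inv()*Rt).as_rotvec()/np.pi,4),"t",s["time_s"],"j",np.round(s["joint_pos"],2),"F",np.round(s["contact_force"],1),"gap",round(s["finger_gap"],4))
def down(a): # tool y at world angle a
    y=np.array([np.cos(a),np.sin(a),0]);z=np.array([0,0,-1.]);return Ro.from_matrix(np.c_[np.cross(y,z),y,z])
def dial(q,yaw=.0): # closing across the bar at dial angle q
    X=np.array([.819152,0,.573576]);Y=np.array([0,1.,0]);Z=np.cross(X,Y);b=q+np.pi/4
    y=np.sin(b)*X+np.cos(b)*Y; z=-Z
    return Ro.from_euler("z",yaw)*Ro.from_matrix(np.c_[np.cross(y,z),y,z])
if __name__=="__main__":
    v=[float(a) for a in sys.argv[1:]]
    need(v[:3],down(v[3]) if len(v)==4 else dial(v[4]))
E
python3 go.py .639 .0115 .25 1.5708
```

```text
pos [0.1466 0.6076 0.2414] slide [-2.474 -1.856 -0.035] turn [-0.     -0.     -0.0754] t 2.0 j [ 1.32  0.42  1.63  0.    1.09 -0.02] F [-0.7 -0.1  0.3] gap 0.0877
```

>>> apply_moves --increments '[{"slide":[-0.95,-0.71,-0.08],"turn":[0,0,-0.0754],"hand":87.8},{"slide":[-0.95,-0.71,-0.08],"turn":[0,0,-0.0754],"hand":87.8},{"slide":[-0.95,-0.71,-0.08],"turn":[0,0,-0.0754],"hand":87.8},{"slide":[-0.95,-0.71,-0.08],"turn":[0,0,-0.0754],"hand":87.8},{"slide":[-0.95,-0.71,-0.08],"turn":[0,0,-0.0754],"hand":87.8},{"slide":[-0.95,-0.71,-0.08],"turn":[0,0,-0.0754],"hand":87.8},{"slide":[-0.95,-0.71,-0.08],"turn":[0,0,-0.0754],"hand":87.8},{"slide":[-0.95,-0.71,-0.08],"turn":[0,0,-0.0754],"hand":87.8},{"slide":[-0.95,-0.71,-0.08],"turn":[0,0,-0.0754],"hand":87.8},{"slide":[-0.95,-0.71,-0.08],"turn":[0,0,-0.0754],"hand":87.8}]'

```text
time_s: 2.83
position: [0.336, 0.3794, 0.2616]
orientation: [0.0, 0.001, 1.0, 0.0]
contact_force: [-0.1, 0.6, -0.2]
finger_gap: 0.0876
finger_force: 0.0
```

```bash
python3 go.py .639 .0115 .25 1.5708
```

```text
pos [0.336  0.3794 0.2616] slide [-1.214 -1.47   0.045] turn [ 0.0002  0.     -0.0005] t 2.8333 j [ 0.82  0.22  1.87  0.    1.05 -0.75] F [-0.1  0.6 -0.2] gap 0.0876
```

>>> apply_moves --increments '[{"slide":[-0.8,-0.97,0.04],"turn":[0,0,0],"hand":87.8},{"slide":[-0.8,-0.97,0.04],"turn":[0,0,0],"hand":87.8},{"slide":[-0.8,-0.97,0.04],"turn":[0,0,0],"hand":87.8},{"slide":[-0.8,-0.97,0.04],"turn":[0,0,0],"hand":87.8},{"slide":[-0.8,-0.97,0.04],"turn":[0,0,0],"hand":87.8},{"slide":[-0.8,-0.97,0.04],"turn":[0,0,0],"hand":87.8},{"slide":[-0.8,-0.97,0.04],"turn":[0,0,0],"hand":87.8},{"slide":[-0.8,-0.97,0.04],"turn":[0,0,0],"hand":87.8}]'

```text
time_s: 3.5
position: [0.5379, 0.1358, 0.2511]
orientation: [0.0, -0.0, 1.0, -0.0]
contact_force: [-0.6, 0.4, 0.2]
finger_gap: 0.0875
finger_force: 0.0
```

```bash
python3 go.py .639 .0115 .13 1.5708
```

```text
pos [0.5379 0.1358 0.2511] slide [-0.404 -0.498  0.485] turn [-0.0001  0.0003  0.0002] t 3.5 j [ 0.23  0.31  1.78 -0.    1.05 -1.35] F [-0.6  0.4  0.2] gap 0.0875
```

>>> apply_moves --increments '[{"slide":[-0.404,-0.497,0.1],"turn":[0,0,0],"hand":87.8},{"slide":[-0.404,-0.497,0.1],"turn":[0,0,0],"hand":87.8},{"slide":[-0.404,-0.497,0.1],"turn":[0,0,0],"hand":87.8},{"slide":[-0.404,-0.497,0.1],"turn":[0,0,0],"hand":87.8},{"slide":[-0.404,-0.497,0.1],"turn":[0,0,0],"hand":87.8},{"slide":[-0.404,-0.497,0.48],"turn":[0,0,0],"hand":87.8},{"slide":[-0.404,-0.497,0.48],"turn":[0,0,0],"hand":87.8},{"slide":[-0.404,-0.497,0.48],"turn":[0,0,0],"hand":87.8},{"slide":[-0.404,-0.497,0.48],"turn":[0,0,0],"hand":87.8}]'

```text
time_s: 4.25
position: [0.634, 0.0144, 0.1275]
orientation: [-0.004, -0.001, 1.0, 0.0]
contact_force: [0.7, -0.3, -0.7]
finger_gap: 0.0876
finger_force: 0.0
```

Run:
```python
from h import *
from go import need,down
need([.639,.0115,.07],down(np.pi/2))
ps=env.read_camera("side");pt=env.read_camera("top")
A=lambda p,c,s:cv2.resize(cv2.cvtColor(p["color"],cv2.COLOR_RGB2BGR)[c[1]:c[3],c[0]:c[2]],None,fx=s,fy=s,interpolation=cv2.INTER_CUBIC)
cv2.imwrite("pics/crop3.png",np.hstack([A(ps,(295,200,395,310),4),A(pt,(290,170,390,280),4)]))
x=env.get_state()["position"]
for z in(-.019,): print(proj(ps,x+[0,0,z]),proj(pt,x+[0,0,z]))
```

```text
pos [0.634  0.0144 0.1275] slide [-0.022 -0.012  0.23 ] turn [ 0.0001 -0.0025  0.0007] t 4.25 j [ 0.    0.58  1.67  0.    0.9  -1.57] F [ 0.7 -0.3 -0.7] gap 0.0876
[[354.94062629 244.90797223]] [[335.914067   210.39987437]]
```

View pics/crop3.png

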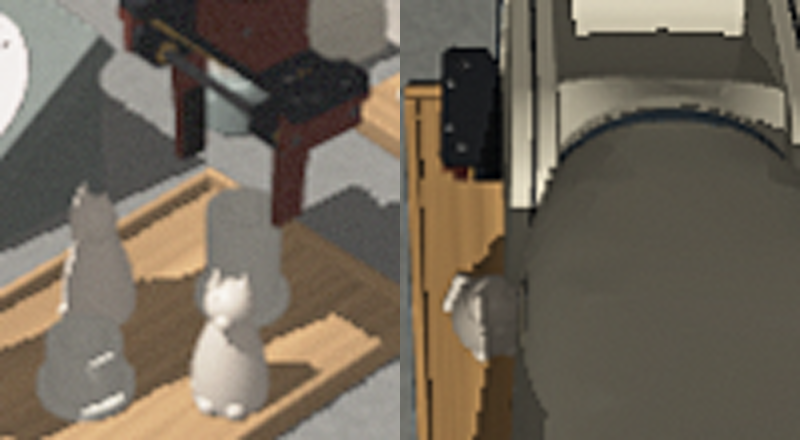

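The side crop shows the open fingers straddling the tall sleeve at (356,252), clear of both cats. The arm was still settling, so I'll go down partway and check.

>>> apply_moves --increments '[{"slide":[0,0,0.1],"turn":[0,0,0],"hand":87.8},{"slide":[0,0,0.1],"turn":[0,0,0],"hand":87.8},{"slide":[0,0,0.1],"turn":[0,0,0],"hand":87.8},{"slide":[0,0,0.1],"turn":[0,0,0],"hand":87.8}]'

```text
time_s: 4.68
position: [0.6379, 0.0129, 0.1085]
orientation: [0.001, -0.0, 1.0, 0.0]
contact_force: [0.3, 1.2, 0.7]
finger_gap: 0.0873
finger_force: 0.0
```

```bash
python3 go.py .639 .0115 .07 1.5708
```

```text
pos [0.6379 0.0129 0.1085] slide [-0.004 -0.006  0.154] turn [0.     0.0008 0.0001] t 4.6833 j [ 0.    0.61  1.68  0.    0.86 -1.57] F [0.3 1.2 0.7] gap 0.0873
```

>>> apply_moves --increments '[{"slide":[0,0,0.08],"turn":[0,0,0],"hand":87.8},{"slide":[0,-0.004,0.15],"turn":[0,0,0],"hand":87.8},{"slide":[0,-0.004,0.15],"turn":[0,0,0],"hand":87.8},{"slide":[0,-0.004,0.15],"turn":[0,0,0],"hand":87.8},{"slide":[0,-0.004,0.15],"turn":[0,0,0],"hand":87.8},{"slide":[0,-0.004,0.15],"turn":[0,0,0],"hand":40},{"slide":[0,-0.004,0.15],"turn":[0,0,0],"hand":40},{"slide":[0,-0.004,0.15],"turn":[0,0,0],"hand":40},{"slide":[0,-0.004,0.15],"turn":[0,0,0],"hand":40},{"slide":[0,-0.004,0.15],"turn":[0,0,0],"hand":40}]' --squeeze 20

```text
time_s: 5.52
position: [0.637, 0.0116, 0.0692]
orientation: [0.0, -0.0, 1.0, 0.0]
contact_force: [-0.8, 0.5, 0.4]
finger_gap: 0.0578
finger_force: 0.0
```

```bash
python3 go.py .639 .0115 .07 1.5708
```

```text
pos [0.637  0.0116 0.0692] slide [-0.008 -0.    -0.003] turn [ 0.      0.0001 -0.    ] t 5.5167 j [-0.    0.66  1.69  0.    0.79 -1.57] F [-0.8  0.5  0.4] gap 0.0578
```

>>> apply_moves --increments '[{"slide":[0,0,0],"turn":[0,0,0],"hand":40},{"slide":[0,0,0],"turn":[0,0,0],"hand":40},{"slide":[0,0,0],"turn":[0,0,0],"hand":40},{"slide":[0,0,0],"turn":[0,0,0],"hand":40},{"slide":[0,0,0],"turn":[0,0,0],"hand":40},{"slide":[0,0,0],"turn":[0,0,0],"hand":40}]'

```text
time_s: 6.02
position: [0.6369, 0.0116, 0.069]
orientation: [0.0, -0.0, 1.0, 0.0]
contact_force: [-0.6, 1.1, 3.6]
finger_gap: 0.0522
finger_force: 20.0
```

>>> apply_moves --increments '[{"slide":[0,0,-0.1],"turn":[0,0,0],"hand":40},{"slide":[0,0,-0.25],"turn":[0,0,0],"hand":40},{"slide":[0,0,-0.4],"turn":[0,0,0],"hand":40},{"slide":[0,0,-0.55],"turn":[0,0,0],"hand":40},{"slide":[0,0,-0.7],"turn":[0,0,0],"hand":40},{"slide":[0,0,-0.7],"turn":[0,0,0],"hand":40},{"slide":[0.1,-0.35,-0.7],"turn":[0,0,0],"hand":40},{"slide":[0.2,-0.65,-0.7],"turn":[0,0,0],"hand":40},{"slide":[0.3,-0.9,-0.7],"turn":[0,0,0],"hand":40},{"slide":[0.3,-0.9,-0.7],"turn":[0,0,0],"hand":40}]'

```text
time_s: 6.85
position: [0.5841, -0.1481, 0.243]
orientation: [-0.001, -0.001, 1.0, 0.0]
contact_force: [0.0, -1.2, -1.9]
finger_gap: 0.0524
finger_force: 20.0
```

```bash
python3 go.py .557 -.283 .245 1.5708
```

```text
pos [ 0.5841 -0.1481  0.243 ] slide [ 0.109 -0.54  -0.008] turn [ 0.     -0.0003  0.0004] t 6.85 j [-0.27  0.39  1.68 -0.    1.07 -1.84] F [ 0.  -1.2 -1.9] gap 0.0524
```

>>> apply_moves --increments '[{"slide":[0.03,-0.16,0],"turn":[0,0,0],"hand":40},{"slide":[0.05,-0.3,0],"turn":[0,0,0],"hand":40},{"slide":[0.07,-0.4,0],"turn":[0,0,0],"hand":40},{"slide":[0.07,-0.4,0],"turn":[0,0,0],"hand":40},{"slide":[0.07,-0.4,0],"turn":[0,0,0],"hand":40},{"slide":[0.07,-0.4,0],"turn":[0,0,0],"hand":40}]'

```text
time_s: 7.35
position: [0.5674, -0.2463, 0.243]
orientation: [-0.001, 0.0, 1.0, 0.0]
contact_force: [-0.0, -0.3, -1.6]
finger_gap: 0.0524
finger_force: 20.0
```

```bash
python3 go.py .557 -.283 .245 1.5708
```

```text
pos [ 0.5674 -0.2463  0.243 ] slide [ 0.042 -0.147 -0.008] turn [ 0.0003 -0.0004 -0.0001] t 7.35 j [-0.43  0.41  1.64  0.    1.09 -2.  ] F [-0.  -0.3 -1.6] gap 0.0524
```

>>> apply_moves --increments '[{"slide":[0.04,-0.145,0],"turn":[0,0,0],"hand":40},{"slide":[0.04,-0.145,0],"turn":[0,0,0],"hand":40},{"slide":[0.04,-0.145,0],"turn":[0,0,0],"hand":40},{"slide":[0.04,-0.145,0],"turn":[0,0,0],"hand":40},{"slide":[0.04,-0.145,0],"turn":[0,0,0],"hand":40}]'

```text
time_s: 7.77
position: [0.5581, -0.2817, 0.2437]
orientation: [-0.0, -0.001, 1.0, 0.0]
contact_force: [0.0, 0.1, -1.2]
finger_gap: 0.0525
finger_force: 20.0
```

```bash
python3 go.py .557 -.283 .245 1.5708
python3 - <<'E'
from h import *
import pickle
ps=env.read_camera("side");pt=env.read_camera("top"); pickle.dump((ps,pt),open("Q.pkl","wb"))
A=lambda p,c,s:cv2.resize(cv2.cvtColor(p["color"],cv2.COLOR_RGB2BGR)[c[1]:c[3],c[0]:c[2]],None,fx=s,fy=s,interpolation=cv2.INTER_CUBIC)
cv2.imwrite("pics/crop4.png",np.hstack([A(ps,(370,250,460,390),4),A(pt,(400,180,490,320),4)]))
x=np.array(env.get_state()["position"]); f=lambda p,X:np.round(proj(p,X)[0],1)
for z in(-.062,.018): print(f(ps,x+[0,0,z]),f(pt,x+[0,0,z]))
E
```

```text
pos [ 0.5581 -0.2817  0.2437] slide [ 0.004 -0.005 -0.005] turn [ 0.0001 -0.0001  0.0005] t 7.7667 j [-0.49  0.42  1.63  0.    1.09 -2.06] F [ 0.   0.1 -1.2] gap 0.0525
[415.7 296.9] [466.  240.6]
[418.6 269.2] [479.3 233.9]
```

View pics/crop4.png

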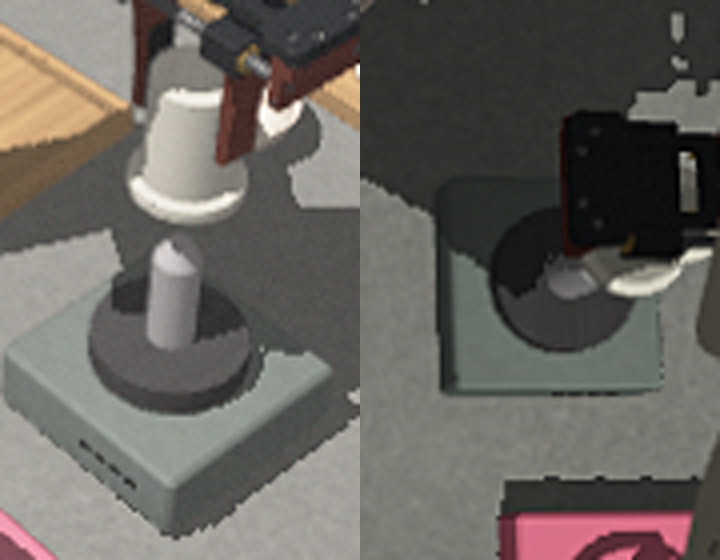

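The side crop shows the sleeve held just above the shaft: collar x 402–432 px, bottom row 305, shaft tip at (414,310). I'll measure the alignment numerically, sleeve against shaft, in the same picture.

```bash
cat > m4.py <<'E'
from fit import *
import pickle
from go import *
ps,pt=pickle.load(open("Q.pkl","rb")); print("cam rows",np.round(np.array(ps["R"])[:2],2),np.round(np.array(pt["R"])[:2],2))
x=np.array(env.get_state()["position"])
g=ps["color"].astype(int); lum=g.sum(2)/3; sat=g.max(2)-g.min(2)
def edges(p,row,c0,c1): # subpixel max gradient left/right
    l=cv2.GaussianBlur(p["color"],(1,5),0).mean(2)[row,c0:c1]; d=np.diff(l); 
    def sub(i):
        i=int(np.clip(i,1,len(d)-2)); a,b,c=np.abs(d[i-1:i+2]); return c0+i+.5+ .5*(a-c)/(a-2*b+c+1e-9)
    return round(sub(np.argmax(d)),2),round(sub(np.argmin(d)),2)
for r in(294,296,298,300): print("collar",r,edges(ps,r,396,440))
for c in(410,414,418,422):
    l=ps["color"].mean(2)[296:312,c]; print("col",c,296+np.argmin(np.diff(l))+.5)
for r in(322,326,330): print("shaft",r,edges(ps,r,402,425))
def ext(parts,X,row):
    m=render(ps,parts,*X); c=np.where(m[row*S+2])[0]; return round((c[0]+.5)/S-.5,2),round((c[-1]+.5)/S-.5,2)
def bot(parts,X,col):
    m=render(ps,parts,*X); c=np.where(m[:,col*S+2])[0]; return round(c[-1]/S-.5,2)
for dx,dz in((0,0),(.003,0),(.003,.003)):
    X=x+[dx,0,-.062+dz]; print(dx,dz,[ext(SLEEVE,X,r) for r in(294,296,298,300)],[bot(SLEEVE,X,c) for c in(410,414,418,422)])
SH=SPIN[2:]
for X in([.557,-.283,0],[.560,-.283,0],[.557,-.280,0]): print(X,[ext(SH,X,r) for r in(322,326,330)])
# top: shaft/shoulder disc and box
E
python3 m4.py
```

```text
cam rows [[ 0.78 -0.62 -0.02]
 [-0.39 -0.47 -0.8 ]] [[ 0.02 -1.    0.04]
 [-0.98 -0.03 -0.17]]
collar 294 (np.float64(401.57), np.float64(431.48))
collar 296 (np.float64(402.12), np.float64(431.34))
collar 298 (np.float64(402.52), np.float64(430.52))
collar 300 (np.float64(403.49), np.float64(427.75))
col 410 304.5
col 414 305.5
col 418 303.5
col 422 302.5
shaft 322 (np.float64(407.03), np.float64(419.5))
shaft 326 (np.float64(406.45), np.float64(418.94))
shaft 330 (np.float64(406.42), np.float64(418.49))
0 0 [(np.float64(400.88), np.float64(431.12)), (np.float64(400.62), np.float64(431.12)), (np.float64(401.12), np.float64(430.88)), (np.float64(401.88), np.float64(430.62))] [np.float64(306.0), np.float64(307.0), np.float64(307.0), np.float64(306.5)]
0.003 0 [(np.float64(401.62), np.float64(432.12)), (np.float64(401.62), np.float64(432.12)), (np.float64(402.12), np.float64(431.88)), (np.float64(403.38), np.float64(431.38))] [np.float64(305.0), np.float64(306.0), np.float64(306.5), np.float64(306.25)]
0.003 0.003 [(np.float64(401.62), np.float64(432.38)), (np.float64(401.88), np.float64(432.12)), (np.float64(402.62), np.float64(431.62)), (np.float64(404.12), np.float64(430.88))] [np.float64(303.75), np.float64(305.0), np.float64(305.5), np.float64(305.25)]
[0.557, -0.283, 0] [(np.float64(406.88), np.float64(419.38)), (np.float64(406.62), np.float64(418.88)), (np.float64(406.12), np.float64(418.38))]
[0.56, -0.283, 0] [(np.float64(407.88), np.float64(420.38)), (np.float64(407.38), np.float64(419.88)), (np.float64(407.12), np.float64(419.38))]
[0.557, -0.28, 0] [(np.float64(405.88), np.float64(418.38)), (np.float64(405.62), np.float64(417.88)), (np.float64(405.12), np.float64(417.38))]
```

>>> apply_moves --increments '[{"slide":[0.008,-0.004,0.05],"turn":[0,0,0],"hand":40},{"slide":[0.008,-0.004,0.1],"turn":[0,0,0],"hand":40},{"slide":[0.008,-0.004,0.14],"turn":[0,0,0],"hand":40},{"slide":[0.008,-0.004,0.18],"turn":[0,0,0],"hand":40},{"slide":[0.008,-0.004,0.22],"turn":[0,0,0],"hand":40},{"slide":[0.008,-0.004,0.22],"turn":[0,0,0],"hand":40},{"slide":[0.008,-0.004,0.22],"turn":[0,0,0],"hand":40}]'

```text
time_s: 8.45
position: [0.5553, -0.284, 0.1878]
orientation: [-0.001, 0.0, 1.0, 0.0]
contact_force: [-0.6, 0.5, -0.9]
finger_gap: 0.0524
finger_force: 20.0
```

```bash
python3 go.py .5555 -.283 .132 1.5708;  python3 - <<'E'
from h import *
ps=env.read_camera("side");pt=env.read_camera("top")
A=lambda p,c,s:cv2.resize(cv2.cvtColor(p["color"],cv2.COLOR_RGB2BGR)[c[1]:c[3],c[0]:c[2]],None,fx=s,fy=s,interpolation=cv2.INTER_CUBIC)
cv2.imwrite("pics/crop5.png",np.hstack([A(ps,(380,265,450,345),6),A(pt,(410,200,470,280),6)]))
E
```

```text
pos [ 0.5553 -0.284   0.1878] slide [-0.001  0.004  0.223] turn [ 0.0003 -0.0005 -0.    ] t 8.45 j [-0.49  0.48  1.67 -0.    0.99 -2.06] F [-0.6  0.5 -0.9] gap 0.0524
```

View pics/crop5.png

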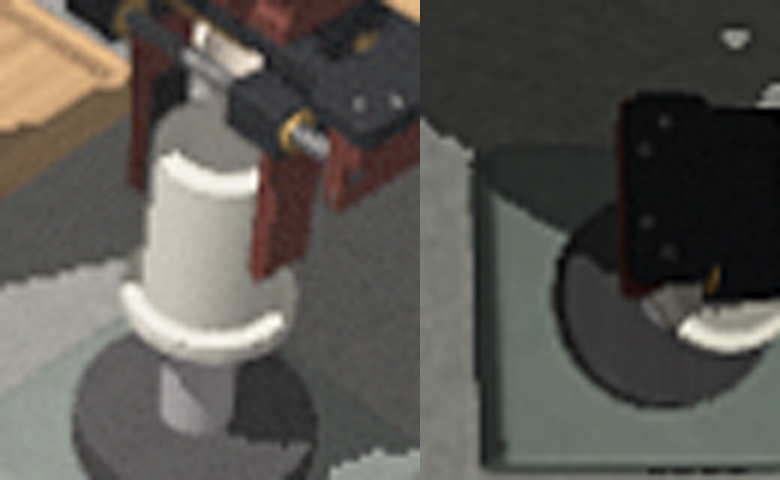

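The sleeve has started over the cone with no side force, and the collar is concentric with the shaft in the picture at (414,320). Lowering slowly.

>>> apply_moves --increments '[{"slide":[0,0.002,0.02],"turn":[0,0,0],"hand":40},{"slide":[0,0.002,0.04],"turn":[0,0,0],"hand":40},{"slide":[0,0.002,0.06],"turn":[0,0,0],"hand":40},{"slide":[0,0.002,0.08],"turn":[0,0,0],"hand":40},{"slide":[0,0.002,0.1],"turn":[0,0,0],"hand":40},{"slide":[0,0.002,0.12],"turn":[0,0,0],"hand":40},{"slide":[0,0.002,0.14],"turn":[0,0,0],"hand":40},{"slide":[0,0.002,0.16],"turn":[0,0,0],"hand":40},{"slide":[0,0.002,0.175],"turn":[0,0,0],"hand":40},{"slide":[0,0.002,0.175],"turn":[0,0,0],"hand":40}]'

```text
time_s: 9.38
position: [0.5553, -0.2834, 0.1441]
orientation: [-0.001, -0.0, 1.0, 0.0]
contact_force: [-0.3, 0.9, -1.4]
finger_gap: 0.0522
finger_force: 20.0
```

>>> apply_moves --increments '[{"slide":[0,0,0.015],"turn":[0,0,0],"hand":40},{"slide":[0,0,0.025],"turn":[0,0,0],"hand":40},{"slide":[0,0,0.035],"turn":[0,0,0],"hand":40},{"slide":[0,0,0.042],"turn":[0,0,0],"hand":40},{"slide":[0,0,0.048],"turn":[0,0,0],"hand":40},{"slide":[0,0,0.048],"turn":[0,0,0],"hand":40},{"slide":[0,0,0.048],"turn":[0,0,0],"hand":40}]'

```text
time_s: 9.97
position: [0.5558, -0.2836, 0.1331]
orientation: [-0.0, -0.0, 1.0, 0.0]
contact_force: [-0.5, -0.0, -1.2]
finger_gap: 0.0522
finger_force: 20.0
```

>>> apply_moves --increments '[{"slide":[0,0,0.004],"turn":[0,0,0],"hand":40},{"slide":[0,0,0.008],"turn":[0,0,0],"hand":40},{"slide":[0,0,0.012],"turn":[0,0,0],"hand":40},{"slide":[0,0,0.012],"turn":[0,0,0],"hand":40},{"slide":[0,0,0.012],"turn":[0,0,0],"hand":40}]'

```text
time_s: 10.38
position: [0.5559, -0.2837, 0.131]
orientation: [0.0, -0.0, 1.0, -0.0]
contact_force: [-2.5, 0.7, 5.5]
finger_gap: 0.0526
finger_force: 20.0
```

Contact at the expected height. One small press, then release.

>>> apply_moves --increments '[{"slide":[0,0,0.004],"turn":[0,0,0],"hand":40},{"slide":[0,0,0.004],"turn":[0,0,0],"hand":40},{"slide":[0,0,0.004],"turn":[0,0,0],"hand":60},{"slide":[0,0,0.004],"turn":[0,0,0],"hand":80},{"slide":[0,0,0.0],"turn":[0,0,0],"hand":87},{"slide":[0,0,0],"turn":[0,0,0],"hand":87},{"slide":[0,0,0],"turn":[0,0,0],"hand":87},{"slide":[0,0,0],"turn":[0,0,0],"hand":87},{"slide":[0,0,0],"turn":[0,0,0],"hand":87},{"slide":[0,0,0],"turn":[0,0,0],"hand":87}]'

```text
time_s: 11.22
position: [0.5557, -0.2836, 0.13]
orientation: [-0.0, -0.0, 1.0, 0.0]
contact_force: [0.4, -0.2, -0.3]
finger_gap: 0.0871
finger_force: 0.0
```

>>> apply_moves --increments '[{"slide":[0,0,-0.1],"turn":[0,0,0],"hand":87},{"slide":[0,0,-0.25],"turn":[0,0,0],"hand":87},{"slide":[0,0,-0.4],"turn":[0,0,0],"hand":87},{"slide":[0,0,-0.55],"turn":[0,0,0],"hand":87},{"slide":[0,0,-0.7],"turn":[0,0,0],"hand":87},{"slide":[0,0,-0.7],"turn":[0,0,0],"hand":87},{"slide":[0,0.3,-0.7],"turn":[0,0,0],"hand":87},{"slide":[0,0.6,-0.7],"turn":[0,0,0],"hand":87},{"slide":[0,0.95,-0.7],"turn":[0,0,0],"hand":87},{"slide":[0,0.95,-0.7],"turn":[0,0,0],"hand":87}]'

```text
time_s: 12.05
position: [0.5553, -0.1155, 0.305]
orientation: [0.0, 0.001, 1.0, 0.0]
contact_force: [0.4, -0.0, 0.1]
finger_gap: 0.0871
finger_force: 0.0
```

Run:
```python
from fit import *
from go import *
ps=env.read_camera("side");pt=env.read_camera("top")
obs=[]
for p,c in((ps,(414,320)),(pt,(455,247))):
    for d in env.trace("sleeve",p):
        l=d["rect"]
        if l[0]<=c[0]<=l[2] and l[1]<=c[1]<=l[3]: print(round(d["p"],2),np.round(l)); obs.append((p,d["pixels"])); break
if obs: print(fit(SLEEVE,obs,[.557,-.283,.07]))
A=lambda p,c,s:cv2.resize(cv2.cvtColor(p["color"],cv2.COLOR_RGB2BGR)[c[1]:c[3],c[0]:c[2]],None,fx=s,fy=s,interpolation=cv2.INTER_CUBIC)
cv2.imwrite("pics/crop6.png",np.hstack([A(ps,(370,290,460,390),4),A(pt,(405,200,495,300),4)]))
C=np.array([.5673,.2567,.086]);Z=np.array([-.5736,0,.8192])
need(C+(.044+.12)*Z,dial(.2))
```

```text
0.58 [398. 297. 425. 342.]
(array([ 0.58212137, -0.26372767,  0.03997142]), np.float64(0.9445439426890111))
pos [ 0.5559 -0.1159  0.3052] slide [0.327 1.491 0.339] turn [-0.0955 -0.1783  0.3044] t 12.25 j [-0.23  0.27  1.7  -0.    1.17 -1.8 ] F [-0.9  0.3  0.7] gap 0.0867
```

View pics/crop6.png

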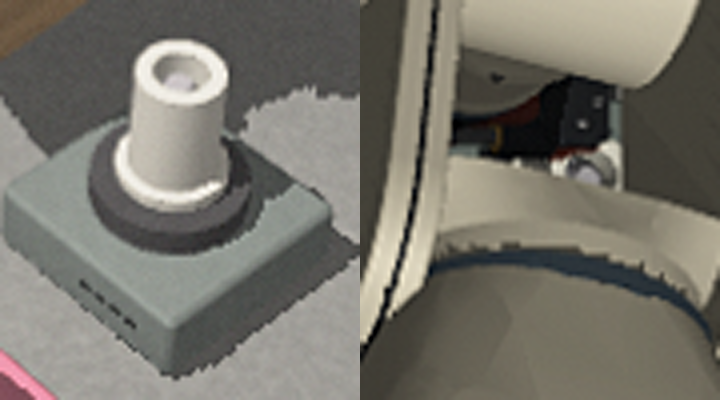

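The crop shows the sleeve upright on the shoulder, collar at (413,338) flat on the dark disc, with the shaft tip visible in the bore. Next is the dial.

>>> apply_moves --increments '[{"slide":[0.22,1.0,0.1],"turn":[-0.0955,-0.1783,0.3044],"hand":87},{"slide":[0.22,1.0,0.1],"turn":[-0.0955,-0.1783,0.3044],"hand":87},{"slide":[0.22,1.0,0.1],"turn":[-0.0955,-0.1783,0.3044],"hand":87},{"slide":[0.22,1.0,0.1],"turn":[-0.0955,-0.1783,0.3044],"hand":87},{"slide":[0.22,1.0,0.1],"turn":[-0.0955,-0.1783,0.3044],"hand":87},{"slide":[0.22,1.0,0.1],"turn":[-0.0955,-0.1783,0.3044],"hand":87},{"slide":[0.22,1.0,0.1],"turn":[-0.0955,-0.1783,0.3044],"hand":87},{"slide":[0.22,1.0,0.1],"turn":[-0.0955,-0.1783,0.3044],"hand":87},{"slide":[0.22,1.0,0.1],"turn":[-0.0955,-0.1783,0.3044],"hand":87},{"slide":[0.22,1.0,0.1],"turn":[-0.0955,-0.1783,0.3044],"hand":87}]'

```text
time_s: 13.08
position: [0.5012, 0.1314, 0.2799]
orientation: [0.243, 0.414, 0.869, 0.125]
contact_force: [0.5, -0.9, 0.4]
finger_gap: 0.0868
finger_force: 0.0
```

```bash
cat > d.py <<'E'
from go import *
C=np.array([.567,.2565,.086]);Z=np.array([-.5736,0,.8192])
need(C+(.044+float(sys.argv[1]))*Z,dial(float(sys.argv[2])))
E
python3 d.py .12 .2
```

```text
pos [0.5012 0.1314 0.2799] slide [0.527 0.139 0.152] turn [-0.0118 -0.0152  0.029 ] t 13.0833 j [ 0.32  0.04  2.16 -0.36  0.43 -0.08] F [ 0.5 -0.9  0.4] gap 0.0868
```

>>> apply_moves --increments '[{"slide":[0.51,0.135,0.1],"turn":[-0.01,-0.014,0.027],"hand":50},{"slide":[0.51,0.135,0.1],"turn":[-0.01,-0.014,0.027],"hand":50},{"slide":[0.51,0.135,0.1],"turn":[-0.01,-0.014,0.027],"hand":50},{"slide":[0.51,0.135,0.1],"turn":[-0.01,-0.014,0.027],"hand":50},{"slide":[0.51,0.135,0.1],"turn":[-0.01,-0.014,0.027],"hand":50},{"slide":[0.51,0.135,0.1],"turn":[-0.01,-0.014,0.027],"hand":50},{"slide":[0.51,0.135,0.1],"turn":[-0.01,-0.014,0.027],"hand":50}]'

```text
time_s: 13.67
position: [0.4668, 0.2534, 0.2312]
orientation: [0.261, 0.446, 0.845, 0.138]
contact_force: [0.6, -1.4, 0.9]
finger_gap: 0.0503
finger_force: 0.0
```

```bash
python3 d.py 0 .2
python3 - <<'E'
from h import *
ps=env.read_camera("side");pt=env.read_camera("top")
A=lambda p,c,s:cv2.resize(cv2.cvtColor(p["color"],cv2.COLOR_RGB2BGR)[c[1]:c[3],c[0]:c[2]],None,fx=s,fy=s,interpolation=cv2.INTER_CUBIC)
cv2.imwrite("pics/crop7.png",np.hstack([A(ps,(235,160,335,270),4),A(pt,(190,180,290,290),4)]))
E
```

```text
pos [0.4668 0.2534 0.2312] slide [0.009 0.007 0.53 ] turn [-0.0026 -0.0021  0.0044] t 13.6667 j [ 0.67  0.18  2.16 -0.9   0.46  0.82] F [ 0.6 -1.4  0.9] gap 0.0503
```

View pics/crop7.png

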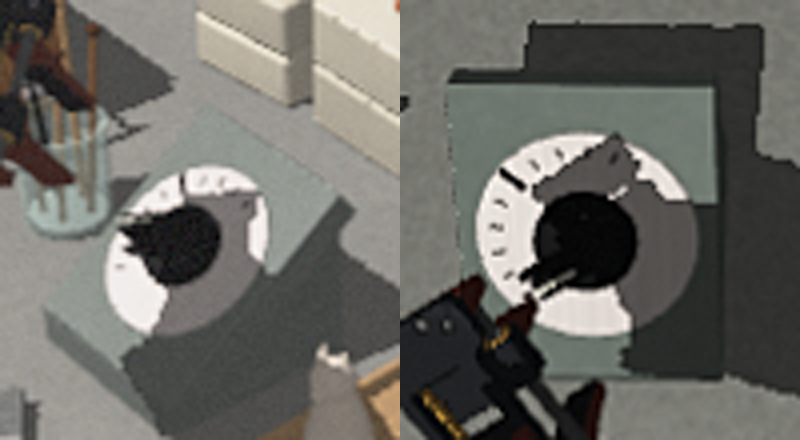

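Run:
```python
from h import *
ps=env.read_camera("side");pt=env.read_camera("top")
def cen(p,c):
    im=p["color"][c[1]:c[3],c[0]:c[2]]; hsv=cv2.cvtColor(im,cv2.COLOR_RGB2HSV)
    m=((hsv[...,1]<28)&(hsv[...,2]>75)).astype(np.uint8)
    n,l,s,_=cv2.connectedComponentsWithStats(m); i=1+np.argmax(s[1:,4]); m=(l==i).astype(np.uint8)
    h=cv2.convexHull(np.argwhere(m)[:,::-1].astype(np.int32)); e=cv2.fitEllipse(h); return e[0][0]+c[0],e[0][1]+c[1],e[1]
e1=cen(ps,(258,198,306,247));e2=cen(pt,(206,208,268,270));print(e1,e2)
def tri(us,ut):
    (o1,d1),(o2,d2)=ray(ps,[us]),ray(pt,[ut]); d1,d2=d1[0],d2[0]
    s=np.linalg.lstsq(np.c_[d1,-d2],o2-o1,rcond=None)[0]; a,b=o1+s[0]*d1,o2+s[1]*d2
    return np.round((a+b)/2,4),round(np.linalg.norm(a-b),4)
print(tri((281.1,222.4),(236.25,238.4)),tri(e1[:2],e2[:2]))
X=np.array([.567,.2565,.086])+.004*np.array([-.5736,0,.8192]); print(X,proj(ps,X),proj(pt,X))
```

```text
(276.73626136779785, 218.64033317565918, (53.64109420776367, 70.28982543945312)) (235.52695274353027, 223.0273494720459, (64.12735748291016, 95.81352996826172))
(array([0.5653, 0.2564, 0.0878]), np.float64(0.0024)) (array([0.5837, 0.2686, 0.0922]), np.float64(0.0445))
[0.5647056 0.2565    0.0892768] [[281.28374688 221.97784347]] [[235.84100595 238.96079579]]
```

The hand-read plate centre gives (0.5653, 0.2564, 0.088), which agrees with the model (0.5647, 0.2565, 0.089). The threshold fit failed, so I'm ignoring it. The crop shows the gripper over the console with its closing line across the bar. Descending along the dial axis.

>>> apply_moves --increments '[{"slide":[0.006,0.005,0.12],"turn":[0,0,0],"hand":50},{"slide":[0.006,0.005,0.24],"turn":[0,0,0],"hand":50},{"slide":[0.006,0.005,0.32],"turn":[0,0,0],"hand":50},{"slide":[0.006,0.005,0.38],"turn":[0,0,0],"hand":50},{"slide":[0.006,0.005,0.42],"turn":[0,0,0],"hand":50},{"slide":[0.006,0.005,0.46],"turn":[0,0,0],"hand":50},{"slide":[0.006,0.005,0.49],"turn":[0,0,0],"hand":50},{"slide":[0.006,0.005,0.49],"turn":[0,0,0],"hand":50},{"slide":[0.006,0.005,0.49],"turn":[0,0,0],"hand":50}]'

```text
time_s: 14.62
position: [0.5383, 0.2555, 0.1356]
orientation: [0.259, 0.449, 0.844, 0.137]
contact_force: [0.2, -0.0, 0.4]
finger_gap: 0.0498
finger_force: 0.0
```

```bash
python3 d.py 0 .2
```

```text
pos [0.5383 0.2555 0.1356] slide [ 0.014 -0.013  0.053] turn [-0.0046 -0.0023  0.0029] t 14.6167 j [ 0.57  0.45  2.09 -1.31  0.32  1.19] F [ 0.2 -0.   0.4] gap 0.0498
```

Joint 4 is at its range limit (-1.31). I'll use a small arm model fitted to the recorded poses to pick a slightly leaned axis with margin for the whole turn.

```bash
cat > arm.py <<'E'
import numpy as np
from scipy.optimize import least_squares
from scipy.spatial.transform import Rotation as Ro
D=[([1.315,.423,1.63,0,1.089,-.019],[.1466,.6076,.2414]),([.82,.22,1.87,0,1.05,-.75],[.336,.3794,.2616]),([.23,.31,1.78,0,1.05,-1.35],[.5379,.1358,.2511]),([0,.58,1.67,0,.9,-1.57],[.634,.0144,.1275]),([0,.66,1.69,0,.79,-1.57],[.637,.0116,.0692]),([-.27,.39,1.68,0,1.07,-1.84],[.5841,-.1481,.243]),([-.49,.48,1.67,0,.99,-2.06],[.5553,-.284,.1878]),([-.23,.27,1.7,0,1.17,-1.8],[.5559,-.1159,.3052]),([.32,.04,2.16,-.36,.43,-.08],[.5012,.1314,.2799]),([.67,.18,2.16,-.9,.46,.82],[.4668,.2534,.2312]),([.57,.45,2.09,-1.31,.32,1.19],[.5383,.2555,.1356])]
OFF=[0,0,0]
def fk(j,p):
    a1,h,a2,a3,L,lat,e=p
    A=Ro.from_euler("z",j[0]); B=A*Ro.from_euler("y",j[1]); F=A*Ro.from_euler("y",j[1]+j[2])
    T=F*Ro.from_euler("z",s4*j[3])*Ro.from_euler("y",j[4])*Ro.from_euler("z",s6*j[5]+c6)
    x=np.array([0,0,h])+A.apply([a1,lat,0])+B.apply([0,0,a2])+F.apply([e,0,a3])+T.apply([0,0,L]); return x,T
s6,c6=1,np.pi/2
p0=[0,.3,.45,.4,.25,.01,0]
best=None
for s4 in(1,-1):
    r=least_squares(lambda p:np.ravel([fk(j,p)[0]-x for j,x in D]),p0)
    if best is None or r.cost<best[0]: best=(r.cost,s4,r.x)
cost,s4,P=best
Qm=[(D[9][0],[.261,.446,.845,.138]),(D[10][0],[.259,.449,.844,.137])]
def oerr(): return sum(min((fk(j,P)[1].inv()*Ro.from_quat([q[1],q[2],q[3],q[0]])).magnitude() for _ in[0]) for j,q in Qm)
o=[]
for s6 in(1,-1):
    for c6 in(np.pi/2,-np.pi/2,0,np.pi): o.append((oerr(),s6,c6))
e,s6,c6=min(o)
LO=np.array([-3,-.9,.09,-1.31,.11,-2.54]);HI=np.array([3,2.11,2.58,4.45,2.69,2.54])
def ik(x,T,j0):
    r=least_squares(lambda j:np.r_[(fk(j,P)[0]-x)*10,(T.inv()*fk(j,P)[1]).as_rotvec()],np.clip(j0,LO+.01,HI-.01),bounds=(LO,HI)); return r.x,r.cost
def lean(q,ax,ay,flip=0):
    "tool: across the bar at q, back leaned ax up-slope and ay to the left"
    X=np.array([.819152,0,.573576]);Y=np.array([0,1.,0]);Z=np.cross(X,Y);b=q+np.pi/4
    z=-(Z+ax*X+ay*Y);z/=np.linalg.norm(z); y=np.sin(b)*X+np.cos(b)*Y; y-=z*(y@z);y/=np.linalg.norm(y)
    if flip:y=-y
    return Ro.from_matrix(np.c_[np.cross(y,z),y,z])
C=np.array([.5665,.2565,.086]);Zd=np.array([-.5736,0,.8192])
E
python3 - <<'E'
from arm import *
print(cost,s4,np.round(P,3),e,s6,c6)
j0=np.array(D[10][0])
for ax,ay in((0,0),(.1,0),(.1,-.08),(.15,-.1),(0,-.15)):
  for flip,dj in((0,0),(1,-np.pi)):
    print(ax,ay,flip,[(np.round(J,2).tolist(),round(c,5)) for J,c in(ik(C+h*Zd,lean(q,ax,ay,flip),j0+[0,0,0,.3,.1,dj+q-.4]) for q,h in((.2,.146),(.2,.046),(1.5,.046)))])
E
```

```text
3.186764957952065e-05 1 [-0.004  0.317  0.565  0.49   0.293  0.012  0.081] 0.012716570471671297 1 1.5707963267948966
0 0 0 [([0.65, 0.25, 2.16, -1.03, 0.42, 0.97], np.float64(0.0)), ([0.57, 0.47, 2.08, -1.31, 0.32, 1.21], np.float64(0.00039)), ([0.57, 0.47, 2.08, -1.31, 0.32, 2.51], np.float64(0.00039))]
0 0 1 [([0.65, 0.25, 2.16, -1.03, 0.42, -2.17], np.float64(0.0)), ([0.57, 0.47, 2.08, -1.31, 0.32, -1.93], np.float64(0.00039)), ([0.57, 0.47, 2.08, -1.31, 0.32, -0.63], np.float64(0.00039))]
0.1 0 0 [([0.62, 0.25, 2.11, -0.7, 0.45, 0.62], np.float64(0.0)), ([0.55, 0.46, 2.05, -0.97, 0.31, 0.85], np.float64(0.0)), ([0.55, 0.46, 2.05, -0.97, 0.31, 2.15], np.float64(0.0))]
0.1 0 1 [([0.62, 0.25, 2.11, -0.7, 0.45, -2.52], np.float64(0.0)), ([0.55, 0.46, 2.05, -0.97, 0.31, -2.3], np.float64(0.0)), ([0.55, 0.46, 2.05, -0.97, 0.31, -0.99], np.float64(0.0))]
0.1 -0.08 0 [([0.57, 0.23, 2.13, -0.61, 0.35, 0.49], np.float64(0.0)), ([0.5, 0.45, 2.07, -0.94, 0.21, 0.78], np.float64(0.0)), ([0.5, 0.45, 2.07, -0.94, 0.21, 2.09], np.float64(0.0))]
0.1 -0.08 1 [([0.59, 0.24, 2.14, -0.71, 0.35, -2.54
[... 210 characters left out ...]
, ([0.48, 0.45, 2.05, -0.59, 0.22, 0.41], np.float64(0.0)), ([0.48, 0.45, 2.05, -0.59, 0.22, 1.71], np.float64(0.0))]
0.15 -0.1 1 [([0.59, 0.24, 2.14, -0.7, 0.35, -2.54], np.float64(0.00291)), ([0.49, 0.45, 2.07, -0.77, 0.2, -2.54], np.float64(0.00038)), ([0.48, 0.45, 2.05, -0.59, 0.22, -1.43], np.float64(0.0))]
0 -0.15 0 [([0.56, 0.23, 2.21, -1.05, 0.2, 0.92], np.float64(0.0)), ([0.48, 0.45, 2.11, -1.31, 0.12, 1.13], np.float64(0.00208)), ([0.48, 0.45, 2.11, -1.31, 0.12, 2.42], np.float64(0.00208))]
0 -0.15 1 [([0.56, 0.23, 2.21, -1.05, 0.2, -2.22], np.float64(0.0)), ([0.48, 0.45, 2.11, -1.31, 0.12, -2.01], np.float64(0.00208)), ([0.48, 0.45, 2.11, -1.31, 0.12, -0.72], np.float64(0.00208))]
```

```bash
cat > d2.py <<'E'
import sys
from arm import *
from go import need
h,q=map(float,sys.argv[1:3]); need(C+(.004+h)*Zd,lean(q,.1,0))
E
python3 d2.py .056 .2
```

```text
pos [0.5383 0.2555 0.1356] slide [ 0.015 -0.016 -0.012] turn [0.0218 0.0154 0.0022] t 14.6167 j [ 0.57  0.45  2.09 -1.31  0.32  1.19] F [ 0.2 -0.   0.4] gap 0.0498
```

>>> apply_moves --increments '[{"slide":[0.015,-0.016,-0.012],"turn":[0.0218,0.0154,0.002],"hand":50},{"slide":[0.015,-0.016,-0.012],"turn":[0.0218,0.0154,0.002],"hand":50},{"slide":[0.015,-0.016,-0.012],"turn":[0.0218,0.0154,0.002],"hand":50},{"slide":[0.015,-0.016,-0.012],"turn":[0.0218,0.0154,0.002],"hand":50}]'

```text
time_s: 14.95
position: [0.532, 0.2569, 0.1357]
orientation: [0.224, 0.456, 0.853, 0.12]
contact_force: [-0.4, 0.2, -0.2]
finger_gap: 0.0498
finger_force: 0.0
```

```bash
python3 d2.py .042 .2
```

```text
pos [0.532  0.2569 0.1357] slide [-0.004  0.003  0.058] turn [0.0006 0.0001 0.0002] t 14.95 j [ 0.56  0.43  2.06 -0.94  0.33  0.82] F [-0.4  0.2 -0.2] gap 0.0498
```

>>> apply_moves --increments '[{"slide":[-0.004,0.002,0.03],"turn":[0,0,0],"hand":50},{"slide":[-0.004,0.002,0.056],"turn":[0,0,0],"hand":35},{"slide":[-0.004,0.002,0.056],"turn":[0,0,0],"hand":25},{"slide":[-0.004,0.002,0.056],"turn":[0,0,0],"hand":5},{"slide":[-0.004,0.002,0.056],"turn":[0,0,0],"hand":5},{"slide":[-0.004,0.002,0.056],"turn":[0,0,0],"hand":5},{"slide":[-0.004,0.002,0.056],"turn":[0,0,0],"hand":5},{"slide":[-0.004,0.002,0.056],"turn":[0,0,0],"hand":5},{"slide":[-0.004,0.002,0.056],"turn":[0,0,0],"hand":5},{"slide":[-0.004,0.002,0.056],"turn":[0,0,0],"hand":5}]' --squeeze 10

```text
time_s: 15.78
position: [0.5397, 0.2568, 0.1232]
orientation: [0.223, 0.456, 0.853, 0.12]
contact_force: [3.8, 1.2, -1.3]
finger_gap: 0.0152
finger_force: 9.8
```

```bash
python3 d2.py .042 1.5
```

```text
pos [0.5397 0.2568 0.1232] slide [-0.002  0.001 -0.001] turn [ 0.     -0.0005  0.4158] t 15.7833 j [ 0.55  0.46  2.05 -0.98  0.31  0.86] F [ 3.8  1.2 -1.3] gap 0.0152
```

>>> apply_moves --increments '[{"slide":[0,0,0],"turn":[0,0,0.02],"hand":5},{"slide":[0,0,0],"turn":[0,0,0.04],"hand":5},{"slide":[0,0,0],"turn":[0,0,0.06],"hand":5},{"slide":[0,0,0],"turn":[0,0,0.08],"hand":5},{"slide":[0,0,0],"turn":[0,0,0.1],"hand":5},{"slide":[0,0,0],"turn":[0,0,0.12],"hand":5},{"slide":[0,0,0],"turn":[0,0,0.14],"hand":5},{"slide":[0,0,0],"turn":[0,0,0.16],"hand":5},{"slide":[0,0,0],"turn":[0,0,0.18],"hand":5},{"slide":[0,0,0],"turn":[0,0,0.2],"hand":5}]'

```text
time_s: 16.62
position: [0.5398, 0.2568, 0.1234]
orientation: [0.175, 0.698, 0.67, 0.183]
contact_force: [3.9, 1.8, 0.5]
finger_gap: 0.0157
finger_force: 10.0
```

```bash
python3 d2.py .042 1.5
```

```text
pos [0.5398 0.2568 0.1234] slide [-0.001  0.002 -0.   ] turn [-0.     -0.0005  0.2149] t 16.6167 j [ 0.55  0.46  2.05 -0.98  0.31  1.49] F [3.9 1.8 0.5] gap 0.0157
```

>>> apply_moves --increments '[{"slide":[0,0,0],"turn":[0,0,0.025],"hand":5},{"slide":[0,0,0],"turn":[0,0,0.05],"hand":5},{"slide":[0,0,0],"turn":[0,0,0.075],"hand":5},{"slide":[0,0,0],"turn":[0,0,0.1],"hand":5},{"slide":[0,0,0],"turn":[0,0,0.125],"hand":5},{"slide":[0,0,0],"turn":[0,0,0.15],"hand":5},{"slide":[0,0,0],"turn":[0,0,0.175],"hand":5},{"slide":[0,0,0],"turn":[0,0,0.2],"hand":5},{"slide":[0,0,0],"turn":[0,0,0.213],"hand":5},{"slide":[0,0,0],"turn":[0,0,0.213],"hand":5}]'

```text
time_s: 17.45
position: [0.5396, 0.2564, 0.1234]
orientation: [0.105, 0.879, 0.404, 0.23]
contact_force: [2.7, 1.5, 3.2]
finger_gap: 0.0153
finger_force: 10.0
```

>>> apply_moves --increments '[{"slide":[0,0,0],"turn":[0,0,0],"hand":5},{"slide":[0,0,0],"turn":[0,0,0],"hand":5},{"slide":[0,0,0],"turn":[0,0,0],"hand":5}]'

```text
time_s: 17.7
position: [0.5396, 0.2564, 0.1233]
orientation: [0.106, 0.879, 0.405, 0.23]
contact_force: [2.1, -1.0, 5.4]
finger_gap: 0.0148
finger_force: 10.0
```

```bash
python3 d2.py .042 1.5
```

```text
pos [0.5396 0.2564 0.1233] slide [ 0.002  0.002 -0.   ] turn [-0.0001 -0.0001  0.003 ] t 17.7 j [ 0.55  0.46  2.05 -0.98  0.31  2.15] F [ 2.1 -1.   5.4] gap 0.0148
```

Now release, back out along the tool axis, and look.

>>> apply_moves --increments '[{"slide":[0,0,0],"turn":[0,0,0.003],"hand":20},{"slide":[0,0,0],"turn":[0,0,0.003],"hand":40},{"slide":[0,0,0],"turn":[0,0,0.003],"hand":50},{"slide":[0,0,0],"turn":[0,0,0.003],"hand":50},{"slide":[0,0,-0.1],"turn":[0,0,0.003],"hand":50},{"slide":[0,0,-0.25],"turn":[0,0,0.003],"hand":50},{"slide":[0,0,-0.4],"turn":[0,0,0.003],"hand":50},{"slide":[0,0,-0.5],"turn":[0,0,0.003],"hand":50},{"slide":[0,0,-0.5],"turn":[0,0,0.003],"hand":50},{"slide":[0,0,-0.5],"turn":[0,0,0.003],"hand":50}]'

```text
time_s: 18.53
position: [0.4781, 0.2566, 0.2329]
orientation: [0.104, 0.881, 0.4, 0.231]
contact_force: [0.1, 0.2, -0.5]
finger_gap: 0.0498
finger_force: 0.0
```

```bash
python3 - <<'E'
from h import *
from arm import C,Zd
ps=env.read_camera("side");pt=env.read_camera("top")
A=lambda p,c,s:cv2.resize(cv2.cvtColor(p["color"],cv2.COLOR_RGB2BGR)[c[1]:c[3],c[0]:c[2]],None,fx=s,fy=s,interpolation=cv2.INTER_CUBIC)
cv2.imwrite("pics/crop8.png",np.hstack([A(ps,(250,190,315,250),6),A(pt,(205,203,265,263),6)]))
X=np.array([.819,0,.574]);Y=np.array([0,1.,0])
for q in(1.3,1.5,1.7):
    d=-np.cos(q+np.pi/4)*X+np.sin(q+np.pi/4)*Y
    f=lambda Xp:[np.round((proj(ps,Xp)[0]-[250,190]+.5)*6-.5),np.round((proj(pt,Xp)[0]-[205,203]+.5)*6-.5)+[390,0]]
    print(q,"barend",f(C+.053*Zd+.03*d),"line in",f(C+.053*Zd+.01*d),"nose",f(C+.012*Zd+.042*d),"mark",f(C+.004*Zd+.0575*d))
print(env.get_state()["position"],env.get_state()["contact_force"],env.get_state()["finger_gap"])
E
ls -l pics/crop8.png; python3 -c "
import cv2;a=cv2.imread('pics/crop8.png');print(a.shape)" || true
```

```text
1.3 barend [array([124., 100.]), array([491., 236.])] line in [array([132., 131.]), array([536., 260.])] nose [array([165., 121.]), array([482., 179.])] mark [array([168., 105.]), array([451., 153.])]
1.5 barend [array([135.,  95.]), array([499., 224.])] line in [array([135., 130.]), array([539., 256.])] nose [array([179., 115.]), array([493., 163.])] mark [array([187.,  97.]), array([466., 132.])]
1.7 barend [array([145.,  92.]), array([509., 215.])] line in [array([139., 129.]), array([543., 253.])] nose [array([194., 111.]), array([507., 151.])] mark [array([207.,  91.]), array([486., 114.])]
[0.47799467 0.25594969 0.23088558] [ 1.21833351 -0.97977016  0.19138536] 0.050271212457523605
-rw-r--r-- 1 agent agent 295248 Nov 30 06:37 pics/crop8.png
(360, 750, 3)
```

View pics/crop8.png

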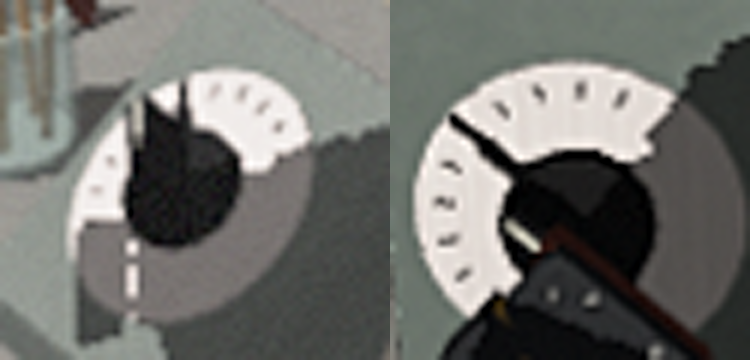

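The nose runs straight into the long mark (side crop (185,100), top crop (465,130)) and the white line lies where q = 1.5 predicts. The gripper touches nothing, so I'm handing in.

```bash
python3 -c "
from plant import env
print(env.sign_off())"
```

```text
the job is handed in; nothing more can be done
None
```

I slid the tall sleeve over the shaft until it sat on the shoulder, turned the dial to the long mark (about 1.5 rad), and handed the job in with the gripper clear; sign-off returned no verdict.

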